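Open the water filter's press-and-turn cap

ROBOT

A 6-joint arm with a two-finger parallel gripper is mounted at the origin on the work surface. World frame = base frame: x ahead of the robot, y to its left, z up, the work surface at z = 0. Lengths are in m, angles in rad, forces in N, time in s.
With the tool pointing down it reaches from about 0.3 to 0.85 m from the base axis. Payload 4.2 kg.
Tool frame: the origin (TCP) lies at the very end of the fingers, on their centre line; the grasp point (between the pads) lies robot.grip_depth behind it (robot.grip_depth is the distance from the TCP to the grasp point, in m); x points along the fingers, y is the direction in which the jaws open and shut, and the axes are right-handed (so a half turn about x gives the same grasp; the last joint's range is limited). The gripper opens to 91 mm and grips with 3 to 60 N. Pads are 32 mm wide; open, the fingers measure 118 mm over their backs; the gripper's body (76 mm by 178 mm) begins 60 mm behind the grasp point.
Start: joints at [-1.339, 0.32, 1.565, -0, 1.257, -0.02], TCP at [0.143, -0.557, 0.214] pointing down, gripper open.
Joint ranges: [-3.11, 3.11], [-0.84, 2.01], [0.21, 2.61], [-1.34, 4.49], [0.05, 2.63], [-2.56, 2.56]. Speed limits (rad/s): [2.57, 2.57, 3.14, 3.14, 3.14, 3.14].

INTERFACE

Orientations are given as a unit quaternion [w, x, y, z].
In Python, from station import robot gives the robot as it stands.
- The arm moves only by the tool servo_tool, never from a script. Its argument "motion" is a list of rows, each a list of 3 entries, a list of its own where there are three numbers: the shift along the tool's x, y, z in mm, then the turn, a rotation vector about the tool's x, y, z in degrees, then the finger opening in mm, from 0 to 91.2. A call has 1 to 20 rows; each row shifts and turns the commanded pose from where the row before left it, along the tool's axes as they then stand; what a row does not reach is not made up. A row lasts 1/8 s, in which the tool goes at most 62.5 mm and 10.7 degrees, less where a joint would pass 70% of its speed; a pose out of reach is approached as far as the arm can. A call is refused whole if a number of a shift passes 62.5 or a number of a turn 10.7, either way. A call with a gripper value outside its range is refused whole. The fingers move at their own pace and stop on an object; the grip force is fixed at half the most. Time passes only in rows, so rows that do not move let the fingers close. It gives the time, the measured TCP pose, the force and the opening at its end, in the units of the state.
- robot.sense(): the state, without advancing time (a new reading comes with each control period).
- robot.capture(name): name is "scene" or "top" or "wrist"; returns a dict with "pixels" (384x512x3 uint8, red, green, blue), "intrinsics" (3x3 intrinsics, pixels), "view" (4x4, takes a point from world to camera coordinates). Camera axes: x right, y up, looking along -z (the intrinsics and any distortion apply to the point x, -y, -z); pixel columns grow to the right and rows downward; lengths in m; the calibration is good to about 2 mm. The wrist camera is an equidistant fisheye: a pixel r from the principal point sees the ray r / f radians off the axis. A picture is of the moment at which its call begins. There is no depth.
- robot.close_job(): hands the job in, once; it reports no verdict.
Trained networks look in the newest picture that a camera, given by its name, has taken for a name from the list of things; names that differ only in an ending like _2 or _b are one class to them, and where a whole thing is asked for, a point or a joint stands for the part that bears it (a point fixed in the world has none). Each returns a list of dicts, best first, with "p" (0 to 1); they miss things now and then, are a little off and sometimes report something else, mostly with a low value. They report only what shows in the picture. A call takes as long as a camera call. They do not tell look-alikes from the thing itself.
- robot.search_frame(query, camera): "rect" ([centre column, centre row, width, height] in pixels, round what is visible of it).
- robot.place_of(query, camera): "pixel" ([column, row] in pixels: a listed point, or the origin of a listed thing).
The state is a dict: "clock": time; "joints": joint angles; "dq": joint speeds; "effort": joint torques, N m; "eef_pos": TCP position; "eef_rot": TCP orientation; "wrist_force": force on the tool from outside, world axes, zero at the start; "moment": the same for the moment, N m; "finger_gap": finger opening in m.
Only numpy, scipy, OpenCV 4.12 (cv2) and the standard library are available. Lean on these libraries where they do the work, as an engineer would, in place of code of your own. Each camera call takes 0.05 s, during which the arm holds its last target. There are 200 camera calls.

TASK

Open the water filter: press its black cap down against the spring, turn it anticlockwise (from above) while pressed until you feel it reach its stop, and lift it off. Never force it in pressing, turning or lifting: about 13 N of press is right. Then set the cap down (not dropped) upright in the middle of the white tray and let go, leaving the other things where they are.

Things in the scene. Friction and masses are not known exactly. Their poses are not given: they have to be found in the camera images.
- cap_grip (a point): Centre of the grip bar of the black filter cap. Cap: disc of 72 mm diameter with a skirt (23 mm high together), and across the disc's middle a bar 60 long, 14 wide, 22 mm high; about 100 g. This point is on the cap's axis, 11 mm above the disc's upper face, 11 below the bar's top, 34 above the skirt's rim. x along the bar, z up.
- cap: The same cap; origin on its axis at the skirt's lower rim. It starts locked on the filter: unpressed it cannot be lifted, and turns only up to 0.8 rad either way before it meets its catch. Sprung: 8 N to start it down, then 1 N per mm; free of the catch from 4 mm down (12 N), hard seat at 7 mm (15 N).
- filter_neck (a point): Centre of the neck's top, under the cap, 152 mm above the table, 7 mm below the cap's ceiling. Held 4 to 7 mm down, the cap turns anticlockwise (positive about z) to a hard stop, 0.65 to 1.45 rad on: how far differs each time and is not visible. Only within 0.1 rad of the stop can it be lifted straight off; it is wholly clear after 25 mm.
- filter: Water filter, fixed: aluminium canister of 90 mm diameter, foot 124 mm, spout 78 mm out along x, under 65 mm high, shoulder 130 mm high. Origin: centre of underside. Locked cap: skirt rim 141 mm above the origin, disc top 164, bar top 186. Force between it and the cap (press and lugs added up) must stay below 40 N; turning drags 0.02 to 0.12 N m, so 0.1 N m more shows the stop.
- tray: White square tray, fixed, 130 x 130 mm outside, walls 4 mm thick and 22 mm high, inner floor 4 to 5 mm above the table. Origin at the centre of its underside.
- mug: Steel mug, 76 mm diameter, 95 mm high, loose bystander. Origin at the centre of its underside.
- muglid: The mug's flat black lid, 68 mm diameter, 14 mm high, loose bystander. Origin at the centre of its underside.
- spoon: Steel spoon lying on the table, bystander. Origin on its underside.
- cartridge: White upright cartridge, 52 mm diameter, 85 mm high, loose bystander. Origin at the centre of its underside.
- bottle: Clear bottle, 66 mm diameter, 190 mm high, loose bystander. Origin at the centre of its underside.
- jar: Glass jar with a steel lid, 64 mm diameter, 85 mm high, loose bystander. Origin at the centre of its underside.
There are look-alikes about, which are no part of the job. What is shaped like the filter but orange is not meant. Of the things that look like the cap, the smaller one is meant.

How it is judged:
On the way, in this order (a step that is already met when the one before it is completed fails the run):
1. the cap is pressed down out of its catch (3 mm or more) (z of cap_grip in the frame of filter below 0.172 m), for 0.1 s.
2. the cap is lifted off the filter in the gripper, clear of the neck (z of cap_grip in the frame of filter above 0.205 m and contact force between the fingers and cap above 0.5 N), for 0.1 s.
3. the cap is set down on the tray's floor while still held (z of cap in the frame of tray below 0.009 m and horizontal distance between cap and tray below 0.025 m and contact force between the fingers and cap above 0.3 N), for 0.05 s.
At the end, for the whole second after the job is handed in: The cap stands upright (within 0.1 rad), bar up, at rest on the tray's floor, its axis within 25 mm of the tray's middle, released (horizontal distance between cap and tray below 0.025 m and z of cap in the frame of tray below 0.009 m and angle between cap's own z axis and vertical below 0.1 rad and linear speed of cap below 0.02 m/s); the robot touches nothing.
It fails at once if the cap is forced: over 40 N between the cap and the filter (contact force between cap and filter above 40 N).
It fails at once if another thing is shifted by more than 25 mm (distance of any of mug, muglid, spoon, cartridge, bottle, jar from where it was at the start of the episode above 0.025 m).
It also fails if it takes over 70 s, if anything falls off the work surface, if the arm or the gripper's body presses on something with over 40 N, if the wrist force passes 120 N, or if a joint passes its speed limit or range.

## Working session

There is one attempt and no reset: what is moved stays moved. The work goes in short steps, Python scripts to look and compute and a tool call to move; the robot and the scene stay as the last step left them, time stands still between calls to the robot, and variables do not carry over. Pictures are saved under pics/ and viewed, about 8 in all and at most 12, crops included, and the job is handed in when it is done.

Besides the shell and the picture viewer there is one more tool, called after "Request:" as a command line: name --argument value ..., lists and objects as JSON in quotes. servo_tool: Moves the arm, as the interface text tells. Its arguments: {"type":"object","properties":{"motion":{"type":"array"}},"required":["motion"]}

```bash
mkdir -p pics; cat > h.py <<'E'
import numpy as np, cv2
from station import robot
def ray(cam,px):
    K=np.array(cam["intrinsics"]);V=np.array(cam["view"]);R=V[:3,:3];c=-R.T@V[:3,3]
    x=(px[0]-K[0,2])/K[0,0];y=(px[1]-K[1,2])/K[1,1]
    if cam.get("name")=="wrist":
        r=np.hypot(x,y);s=np.sin(r)/r if r>1e-9 else 1;d=np.array([x*s,-y*s,-np.cos(r)])
    else: d=np.array([x,-y,-1.])
    d=R.T@d
    return c,d/np.linalg.norm(d)
def atz(cam,px,z):
    c,d=ray(cam,px);return c+d*(z-c[2])/d[2]
def tri(a,pa,b,pb):
    c1,d1=ray(a,pa);c2,d2=ray(b,pb)
    A=np.stack([d1,-d2],1);t=np.linalg.lstsq(A,c2-c1,rcond=None)[0]
    p,q=c1+t[0]*d1,c2+t[1]*d2;return (p+q)/2,np.linalg.norm(p-q)
def cap(n):
    c=robot.capture(n);c["name"]=n;return c
def save(c,f):cv2.imwrite("pics/"+f,cv2.cvtColor(np.asarray(c["pixels"]),cv2.COLOR_RGB2BGR))
E
python3 - <<'E'
from h import *
np.set_printoptions(precision=3,suppress=True)
s=robot.sense();print(s,robot.grip_depth)
C={n:cap(n) for n in("scene","top")}
for n in C: save(C[n],n+".png")
im=np.hstack([C[n]["pixels"] for n in C]);im=cv2.resize(im,(800,300))
D={}
for q in["cap_grip","filter","tray","filter_neck"]:
  for n in C:
    D[q,n]=robot.place_of(q,n);print(q,n,[(np.round(d["pixel"],1).tolist(),round(d["p"],2)) for d in D[q,n]])
z={"cap_grip":.175,"filter":0,"tray":0,"filter_neck":.152}
for q in z:
  for n in C:
    for d in D[q,n][:3]:print(q,n,atz(C[n],d["pixel"],z[q]))
  for a in D[q,"scene"][:2]:
    for b in D[q,"top"][:2]:print(q,"tri",tri(C["scene"],a["pixel"],C["top"],b["pixel"]))
E
```

```text
{'clock': 0.0, 'joints': array([-1.339,  0.32 ,  1.566,  0.   ,  1.257, -0.02 ]), 'dq': array([ 0.001, -0.002, -0.002, -0.001,  0.   , -0.   ]), 'effort': array([ -0.002, -41.246, -23.197,   0.073,   0.046,  -0.   ]), 'eef_pos': array([ 0.143, -0.556,  0.213]), 'eef_rot': array([-0.088, -0.701, -0.089,  0.702]), 'wrist_force': array([-0.152,  0.953,  0.153]), 'moment': array([ 0.027,  0.015, -0.033]), 'finger_gap': 0.09113385833749822} 0.0188
cap_grip scene [([213.6, 213.2], 0.84), ([156.4, 267.4], 0.74), ([212.9, 216.3], 0.33)]
cap_grip top [([303.4, 189.8], 0.98), ([357.6, 220.9], 0.82)]
filter scene [([218.5, 250.0], 0.88), ([169.6, 212.0], 0.57)]
filter top [([301.7, 206.5], 0.98), ([307.1, 270.1], 0.69)]
tray scene [([261.4, 180.3], 0.67)]
tray top [([205.1, 234.6], 0.87)]
filter_neck scene [([163.2, 178.9], 0.86), ([211.3, 216.0], 0.76)]
filter_neck top [([301.8, 194.5], 0.93), ([312.2, 271.4], 0.76)]
cap_grip scene [ 0.565 -0.13   0.175]
cap_grip scene [ 0.581 -0.314  0.175]
cap_grip scene [ 0.571 -0.137  0.175]
cap_grip top [ 0.572 -0.119  0.175]
cap_grip top [ 0.492 -0.25   
[... 710 characters left out ...]
i (array([ 0.374, -0.139,  0.016]), np.float64(0.0014299028249835214))
tray scene [0.474 0.137 0.   ]
tray top [0.478 0.154 0.   ]
tray tri (array([ 0.474,  0.149, -0.007]), np.float64(0.016365488236859585))
filter_neck scene [ 0.374 -0.132  0.152]
filter_neck scene [ 0.553 -0.129  0.152]
filter_neck top [ 0.564 -0.117  0.152]
filter_neck top [ 0.37  -0.137  0.152]
filter_neck tri (array([ 0.513, -0.15 ,  0.293]), np.float64(0.10207387889959077))
filter_neck tri (array([ 0.372, -0.135,  0.152]), np.float64(0.005775388211376416))
filter_neck tri (array([ 0.559, -0.123,  0.155]), np.float64(0.01612984332386725))
filter_neck tri (array([ 0.414, -0.106, -0.   ]), np.float64(0.12936542584557817))
```

View pics/top.png

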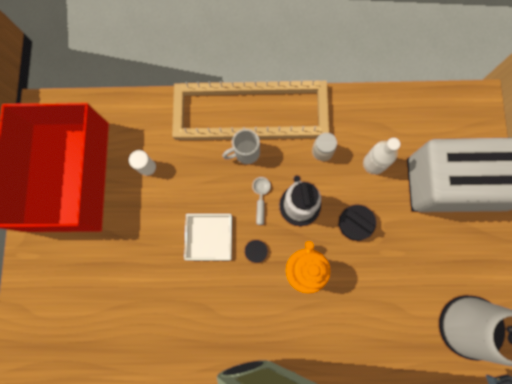

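View pics/scene.png

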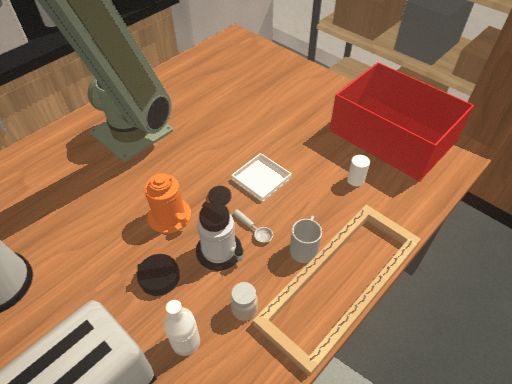

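The top view shows the filter (steel body) at about (301,200) px and the orange look-alike at (308,270). The bigger loose cap is at (357,222), the tray at (209,238), the spoon at (261,200) and the mug lid at (256,251). In the scene view the cap sits on the filter at about (216,212). The triangulated filter position is (0.559, -0.127), which agrees between views. Next I go above it.

```bash
cat >> h.py <<'E'
from scipy.spatial.transform import Rotation as Ro
np.set_printoptions(precision=4,suppress=True)
def toolR(s=None):
    s=s or robot.sense();q=s["eef_rot"];return Ro.from_quat([q[1],q[2],q[3],q[0]])
def delta(target):
    s=robot.sense();return toolR(s).inv().apply(np.array(target)-s["eef_pos"])*1000
E
python3 - <<'E'
from h import *
print(toolR().as_matrix());print(delta([.53,-.13,.33]),robot.sense()["joints"])
c=cap("wrist");V=c["view"];print(c["intrinsics"],"cam pos in tool",toolR().inv().apply(-V[:3,:3].T@V[:3,3]-robot.sense()["eef_pos"]),"axis tool",toolR().inv().apply(-V[2,:3]))
im=cv2.imread("pics/top.png");cv2.imwrite("pics/topc.png",cv2.resize(im[160:250,260:380],None,fx=6,fy=6,interpolation=cv2.INTER_CUBIC))
E
```

```text
[[ 0.      0.2492 -0.9685]
 [ 0.     -0.9685 -0.2492]
 [-1.     -0.     -0.    ]]
[-116.0601 -317.0095 -480.8817] [-1.339   0.3196  1.5646  0.      1.2574 -0.02  ]
[[297.3186   0.     257.9024]
 [  0.     297.3186 192.205 ]
 [  0.       0.       1.    ]] cam pos in tool [-0.1707 -0.0003 -0.0737] axis tool [ 0.9648 -0.0001  0.2631]
```

View pics/topc.png

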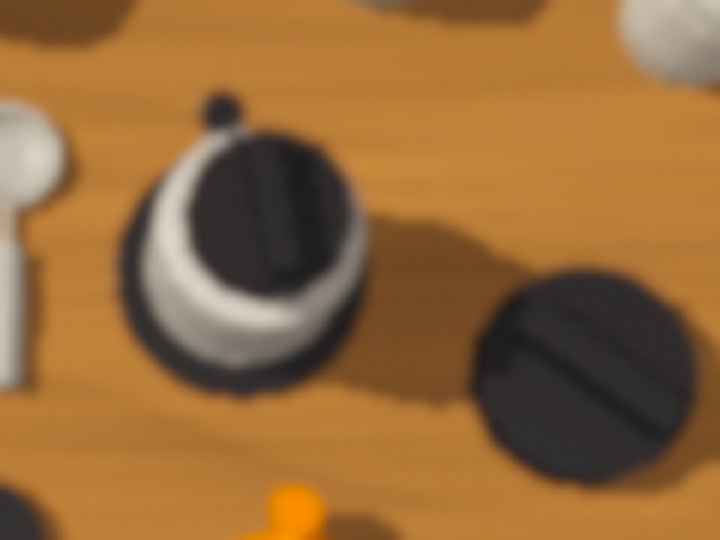

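The crop shows the cap's bar running nearly along world x, at about +11° (crop (258,150) to (280,265)). The present tool y is at -76°, so it is already almost square to the bar. I'm moving above the filter.

Request:
servo_tool --motion '[[[-40,0,0],[0,0,0],91],[[-30,-20,-30],[0,0,0],91],[[-17,-26,-43],[0,0,0],91],[[0,-26,-43],[0,0,0],91],[[0,-26,-43],[0,0,0],91],[[0,-26,-43],[0,0,0],91],[[0,-26,-43],[0,0,0],91],[[0,-26,-43],[0,0,0],91],[[0,-26,-43],[0,0,0],91],[[0,-26,-43],[0,0,0],91],[[0,-26,-43],[0,0,0],91],[[0,-26,-43],[0,0,0],91],[[0,-26,-43],[0,0,0],91],[[0,-6,-8],[0,0,0],91],[[0,0,0],[0,0,0],91],[[0,0,0],[0,0,0],91]]'

```text
clock: 2.55
eef_pos: [0.5595, -0.1284, 0.3011]
eef_rot: [-0.089, -0.701, -0.088, 0.702]
wrist_force: [-0.2, -0.6, -0.5]
finger_gap: 0.0911
```

```bash
python3 - <<'E'
from h import *
s=robot.sense();print(s["clock"],s["eef_pos"],s["joints"],s["wrist_force"],s["moment"]);print(toolR().as_matrix())
c=cap("wrist");save(c,"w1.png")
for q,z in(("cap_grip",.175),("filter_neck",.152)):
  for d in robot.place_of(q,"wrist"):print(q,d,atz(c,d["pixel"],z))
E
```

```text
2.55 [ 0.5595 -0.1284  0.3011] [-0.2452  0.2784  1.4066 -0.0007  1.4568  1.0751] [-0.2325 -0.554  -0.4566] [ 0.0138  0.0195 -0.0045]
[[-0.0003  0.2479 -0.9688]
 [-0.0007 -0.9688 -0.2479]
 [-1.      0.0006  0.0005]]
cap_grip {'pixel': [256.6, 179.4], 'p': 0.63} [ 0.5653 -0.1253  0.175 ]
cap_grip {'pixel': [252.6, 177.3], 'p': 0.35} [ 0.5664 -0.1208  0.175 ]
filter_neck {'pixel': [231.7, 313.1], 'p': 0.71} [ 0.3746 -0.1392  0.152 ]
```

View pics/w1.png

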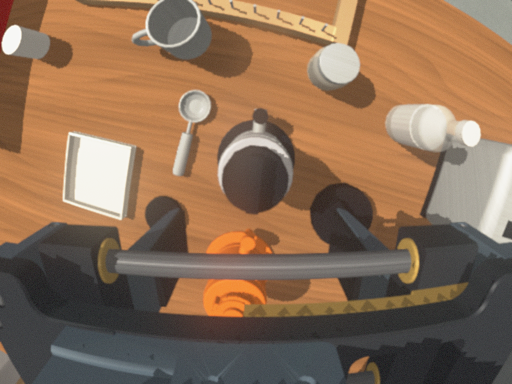

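The wrist view shows the cap centred at about (255,180), between the fingertips and with clear space around it. I'll rectify this patch with more contrast to get the bar's angle and centre.

```bash
cat >> h.py <<'E'
def ortho(c,x0,y0,z,half=.06,n=480):
    # image: up=+x, left=+y
    g=np.linspace(half,-half,n);X,Y=np.meshgrid(x0+g,y0+g,indexing="ij")
    V=np.array(c["view"]);P=np.stack([X,Y,np.full_like(X,z)],-1)@V[:3,:3].T+V[:3,3]
    x,y,w=P[...,0],-P[...,1],-P[...,2];K=np.array(c["intrinsics"]);r=np.hypot(x,y)
    k=np.arctan2(r,w)/np.maximum(r,1e-9) if c["name"]=="wrist" else 1/w
    return cv2.remap(np.asarray(c["pixels"]),(K[0,0]*x*k+K[0,2]).astype(np.float32),(K[1,1]*y*k+K[1,2]).astype(np.float32),cv2.INTER_CUBIC)
E
python3 - <<'E'
from h import *
c=cap("wrist")
ims=[]
for z in(.186,.164):
    o=ortho(c,.56,-.127,z,.05,390).astype(float)
    o=np.clip((o-15)*3.5,0,255).astype(np.uint8)
    for k in range(11): 
        p=int(k*39);o[::8,min(p,389)]=(0,255,0);o[min(p,389),::8]=(0,255,0)
    ims.append(o)
cv2.imwrite("pics/o1.png",cv2.cvtColor(np.hstack(ims),cv2.COLOR_RGB2BGR))
E
```

```text
(no output)
```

View pics/o1.png

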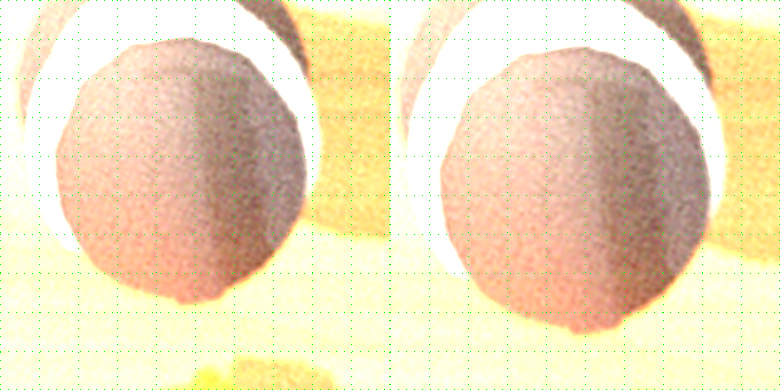

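The rectified disc (z=0.164) has its centre at about (0.5625, -0.1245) and measures about 69 mm across. The near bar end at (198,300) px gives a bar direction of about +7°. So I turn +7° about tool x, shift about 3 and 4 mm, and descend so the tips stay just above the disc.

Request:
servo_tool --motion '[[[0,-3,-4],[7,0,0],91],[[40,0,0],[0,0,0],91],[[40,0,0],[0,0,0],70],[[35,0,0],[0,0,0],50],[[15,0,0],[0,0,0],40],[[0,0,0],[0,0,0],40],[[0,0,0],[0,0,0],40]]'

```text
clock: 3.62
eef_pos: [0.5646, -0.1239, 0.1726]
eef_rot: [0.046, 0.707, 0.045, -0.705]
wrist_force: [0.1, -1.1, 0.5]
finger_gap: 0.0439
```

```bash
python3 - <<'E'
from h import *
s=robot.sense();print(s["clock"],s["eef_pos"],s["joints"],s["wrist_force"],s["moment"])
c=cap("wrist");o=np.clip((c["pixels"][100:300,130:390].astype(float)-10)*3,0,255).astype(np.uint8)
cv2.imwrite("pics/w2.png",cv2.cvtColor(cv2.resize(o,None,fx=2.8,fy=2.8),cv2.COLOR_RGB2BGR))
E
```

```text
3.625 [ 0.5646 -0.1239  0.1726] [-0.2358  0.3513  1.6252 -0.0001  1.1619  1.2055] [ 0.0874 -1.0941  0.5143] [-0.0229  0.0117 -0.03  ]
```

View pics/w2.png

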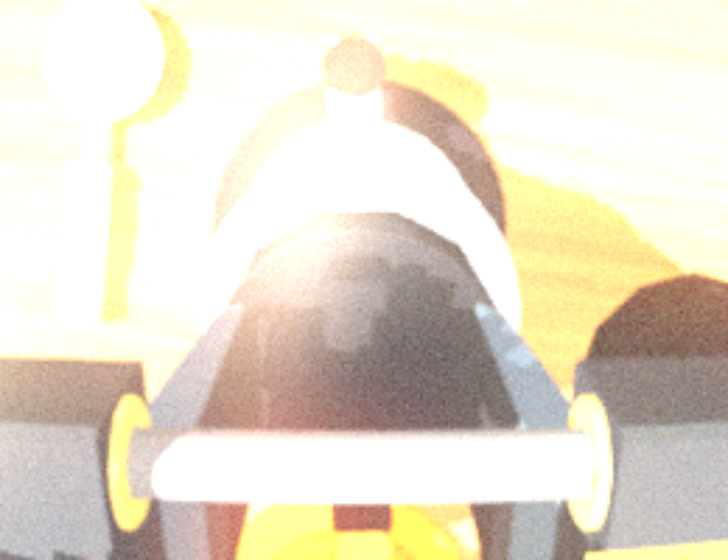

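The bar end (~(350,315) in the crop) lies midway between the fingers ((235,310) and (482,310)) and looks aligned with them. I go down 5 mm and grip.

Request:
servo_tool --motion '[[[3,0,0],[0,0,0],40],[[2.5,0,0],[0,0,0],30],[[0,0,0],[0,0,0],20],[[0,0,0],[0,0,0],10],[[0,0,0],[0,0,0],5],[[0,0,0],[0,0,0],5],[[0,0,0],[0,0,0],5]]'

```text
clock: 4.55
eef_pos: [0.5636, -0.1236, 0.1655]
eef_rot: [0.046, 0.706, 0.046, -0.706]
wrist_force: [-0.4, -0.2, 0.9]
finger_gap: 0.0137
```

```bash
python3 - <<'E'
from h import *
s=robot.sense();print(s["clock"],s["eef_pos"],s["wrist_force"],s["moment"],s["finger_gap"],toolR().as_matrix())
E
```

```text
4.55 [ 0.5636 -0.1236  0.1655] [-0.413  -0.1848  0.9184] [-0.0337  0.0644 -0.0047] 0.013666912769242893 [[ 0.0001  0.1293 -0.9916]
 [-0.0002 -0.9916 -0.1293]
 [-1.      0.0002 -0.0001]]
```

The gap is 14 mm, so the bar is held and lateral forces are small. Now I press gradually.

Request:
servo_tool --motion '[[[1.5,0,0],[0,0,0],5],[[1.5,0,0],[0,0,0],5],[[1,0,0],[0,0,0],5],[[0,0,0],[0,0,0],5]]'

```text
clock: 5.05
eef_pos: [0.5636, -0.1236, 0.1631]
eef_rot: [0.046, 0.706, 0.046, -0.705]
wrist_force: [-2.2, -0.7, 9.2]
finger_gap: 0.0137
```

Request:
servo_tool --motion '[[[1.5,0,0],[0,0,0],5],[[1.5,0,0],[0,0,0],5],[[0,0,0],[0,0,0],5]]'

```text
clock: 5.42
eef_pos: [0.5636, -0.1236, 0.1606]
eef_rot: [0.046, 0.706, 0.046, -0.705]
wrist_force: [-3.2, 0.2, 11.3]
finger_gap: 0.0137
```

Request:
servo_tool --motion '[[[1.5,0,0],[0,0,0],5],[[1.2,0,0],[0,0,0],5],[[0,0,0],[0,0,0],5]]'

```text
clock: 5.8
eef_pos: [0.5637, -0.1236, 0.1584]
eef_rot: [0.046, 0.706, 0.046, -0.705]
wrist_force: [-5.0, 0.6, 14.2]
finger_gap: 0.0138
```

```bash
python3 - <<'E'
from h import *
s=robot.sense();print(s["clock"],s["eef_pos"],s["wrist_force"],s["moment"],s["joints"])
E
```

```text
5.8 [ 0.5637 -0.1236  0.1584] [-5.0387  0.625  14.2181] [0.1114 0.7803 0.021 ] [-0.2356  0.3616  1.6474 -0.0002  1.1306  1.2055]
```

Request:
servo_tool --motion '[[[0,0,1],[0,0,0],5],[[0,0,0],[-5,0,0],5],[[0,0,0],[-5,0,0],5],[[0,0,0],[0,0,0],5]]'

```text
clock: 6.3
eef_pos: [0.5641, -0.1236, 0.1588]
eef_rot: [0.108, 0.701, 0.107, -0.697]
wrist_force: [-0.9, 0.5, 12.5]
finger_gap: 0.0137
```

```bash
cat > st.py <<'E'
from h import *
s=robot.sense();M=toolR().as_matrix();print(s["clock"],s["eef_pos"],s["wrist_force"],s["moment"],s["finger_gap"],"yaw",np.degrees(np.arctan2(-M[1,2],-M[0,2])),"j6",s["joints"][5])
E
python3 st.py
```

```text
6.3 [ 0.5641 -0.1236  0.1588] [-0.8935  0.5281 12.4705] [0.2342 0.3263 0.047 ] 0.01372233907317892 yaw 17.454445494992957 j6 1.0298401679689977
```

Request:
servo_tool --motion '[[[0.8,0,0],[-5,0,0],5],[[0.2,0,0],[-5,0,0],5],[[0,0,0],[-5,0,0],5],[[0,0,0],[0,0,0],5]]'

```text
clock: 6.8
eef_pos: [0.5645, -0.1232, 0.1585]
eef_rot: [0.198, 0.681, 0.197, -0.677]
wrist_force: [-1.6, 2.7, 14.2]
finger_gap: 0.0139
```

```bash
python3 st.py
```

```text
6.8 [ 0.5645 -0.1232  0.1585] [-1.6154  2.7003 14.2469] [0.4652 0.4087 0.0334] 0.013913960258234733 yaw 32.44978748359484 j6 0.7680339852795917
```

Request:
servo_tool --motion '[[[0,0,0],[-4,0,0],5],[[0,0,0],[-4,0,0],5],[[0,0,0],[0,0,0],5]]'

```text
clock: 7.18
eef_pos: [0.5646, -0.123, 0.1585]
eef_rot: [0.245, 0.666, 0.244, -0.661]
wrist_force: [-0.6, 3.3, 15.0]
finger_gap: 0.0139
```

```bash
python3 st.py
```

```text
7.175 [ 0.5646 -0.123   0.1585] [-0.6359  3.3153 14.9896] [0.5287 0.3504 0.0415] 0.01394596213048893 yaw 40.438452639882875 j6 0.6285576342412088
```

Request:
servo_tool --motion '[[[-0.7,0,0],[-3,0,0],5],[[0,0,0],[-2,0,0],5],[[0,0,0],[0,0,0],5]]'

```text
clock: 7.55
eef_pos: [0.5645, -0.1231, 0.1586]
eef_rot: [0.274, 0.654, 0.272, -0.65]
wrist_force: [-0.2, 3.0, 12.4]
finger_gap: 0.0141
```

```bash
python3 st.py
```

```text
7.55 [ 0.5645 -0.1231  0.1586] [-0.1822  3.0002 12.3857] [0.4051 0.2563 0.0125] 0.014086131996595115 yaw 45.41639946683321 j6 0.541636662910319
```

Request:
servo_tool --motion '[[[0.3,0,0],[-3,0,0],5],[[0,0,0],[-2,0,0],5],[[0,0,0],[0,0,0],5]]'

```text
clock: 7.92
eef_pos: [0.5645, -0.1231, 0.1585]
eef_rot: [0.302, 0.642, 0.3, -0.638]
wrist_force: [-0.3, 2.2, 13.9]
finger_gap: 0.0137
```

```bash
python3 st.py
```

```text
7.925 [ 0.5645 -0.1231  0.1585] [-0.3378  2.1918 13.8965] [0.4221 0.2319 0.0117] 0.013677810568839086 yaw 50.41685942298096 j6 0.4543263713297832
```

Request:
servo_tool --motion '[[[0,0,0],[-3,0,0],5],[[0,0,0],[-2,0,0],5],[[0,0,0],[0,0,0],5]]'

```text
clock: 8.3
eef_pos: [0.5645, -0.1231, 0.1585]
eef_rot: [0.33, 0.628, 0.328, -0.624]
wrist_force: [-0.4, 2.6, 13.6]
finger_gap: 0.014
```

```bash
python3 st.py
```

```text
8.3 [ 0.5645 -0.1231  0.1585] [-0.405   2.58   13.5642] [0.4323 0.2129 0.0455] 0.013968967612509143 yaw 55.418288212974794 j6 0.3670740469606309
```

Request:
servo_tool --motion '[[[0,0,0],[-3,0,0],5],[[0,0,0],[-2,0,0],5],[[0,0,0],[0,0,0],5]]'

```text
clock: 8.68
eef_pos: [0.5644, -0.1231, 0.1585]
eef_rot: [0.357, 0.613, 0.355, -0.609]
wrist_force: [-0.8, 2.2, 13.3]
finger_gap: 0.0141
```

```bash
python3 st.py
```

```text
8.675 [ 0.5644 -0.1231  0.1585] [-0.8019  2.1558 13.3021] [0.4911 0.3388 0.0095] 0.014063692599811765 yaw 60.41310620606287 j6 0.2798830422224947
```

Request:
servo_tool --motion '[[[0,0,0],[-3,0,0],5],[[0,0,0],[-2,0,0],5],[[0,0,0],[0,0,0],5]]'

```text
clock: 9.05
eef_pos: [0.564, -0.1228, 0.1585]
eef_rot: [0.383, 0.597, 0.381, -0.593]
wrist_force: [-2.3, 3.0, 15.2]
finger_gap: 0.0137
```

```bash
python3 st.py
```

```text
9.05 [ 0.564  -0.1228  0.1585] [-2.3265  3.0451 15.1748] [ 0.583   0.4477 -0.0759] 0.013727332502496664 yaw 65.3962200396736 j6 0.19279036925885015
```

Mz has dropped by about 0.1 N m, which may be the stop. I test with one more small step.

Request:
servo_tool --motion '[[[-0.4,0,0],[-1.5,0,0],5],[[0,0,0],[-1,0,0],5],[[0,0,0],[0,0,0],5]]'

```text
clock: 9.43
eef_pos: [0.5631, -0.1226, 0.1585]
eef_rot: [0.395, 0.588, 0.395, -0.585]
wrist_force: [-3.0, 3.7, 13.7]
finger_gap: 0.014
```

```bash
python3 st.py
```

```text
9.425 [ 0.5631 -0.1226  0.1585] [-3.0129  3.6751 13.7219] [ 0.6426  0.6667 -0.262 ] 0.013980601866007174 yaw 67.86744991942719 j6 0.14959042826351227
```

Mz is -0.26 N m, so the stop is reached (about 1.0 rad turned). I ease the torque slightly, then lift slowly and check.

Request:
servo_tool --motion '[[[-0.5,-0.6,-0.4],[1.2,0,0],5],[[-1.5,0,0],[0,0,0],5],[[-1.5,0,0],[0,0,0],5],[[-1.5,0,0],[0,0,0],5],[[0,0,0],[0,0,0],5]]'

```text
clock: 10.05
eef_pos: [0.5631, -0.1227, 0.1627]
eef_rot: [0.389, 0.592, 0.388, -0.59]
wrist_force: [-1.2, 2.1, 9.2]
finger_gap: 0.0141
```

```bash
python3 st.py
```

```text
10.05 [ 0.5631 -0.1227  0.1627] [-1.2105  2.0791  9.1733] [ 0.2014  0.1655 -0.1241] 0.014077347365131311 yaw 66.70659448678416 j6 0.17098448281487638
```

Request:
servo_tool --motion '[[[-1.5,0,0],[0,0,0],5],[[-1.5,0,0],[0,0,0],5],[[-1.5,0,0],[0,0,0],5],[[0,0,0],[0,0,0],5]]'

```text
clock: 10.55
eef_pos: [0.5624, -0.123, 0.1654]
eef_rot: [0.389, 0.591, 0.389, -0.59]
wrist_force: [-0.0, 1.1, 3.3]
finger_gap: 0.014
```

```bash
python3 st.py
```

```text
10.55 [ 0.5624 -0.123   0.1654] [-0.0304  1.0885  3.2872] [ 0.1233 -0.0163  0.0103] 0.013950711955901864 yaw 66.72521249357632 j6 0.1708009574378465
```

Request:
servo_tool --motion '[[[-1.5,0,0],[0,0,0],5],[[-1.5,0,0],[0,0,0],5],[[0,0,0],[0,0,0],5]]'

```text
clock: 10.92
eef_pos: [0.562, -0.1231, 0.1677]
eef_rot: [-0.389, -0.59, -0.389, 0.591]
wrist_force: [-0.0, 0.3, -0.3]
finger_gap: 0.0143
```

```bash
python3 st.py
```

```text
10.925 [ 0.562  -0.1231  0.1677] [-0.0284  0.2672 -0.3061] [-0.0258 -0.0744 -0.0057] 0.014320026247533901 yaw 66.72572096793364 j6 0.1708012949411511
```

Request:
servo_tool --motion '[[[-1.5,0,0],[0,0,0],5],[[-1.5,0,0],[0,0,0],5],[[0,0,0],[0,0,0],5]]'

```text
clock: 11.3
eef_pos: [0.5623, -0.1231, 0.1712]
eef_rot: [0.389, 0.591, 0.389, -0.591]
wrist_force: [-0.3, -0.3, -1.4]
finger_gap: 0.0144
```

```bash
python3 st.py
```

```text
11.3 [ 0.5623 -0.1231  0.1712] [-0.3388 -0.2871 -1.4284] [-0.0206 -0.0827 -0.0474] 0.014356116662733544 yaw 66.72536898220429 j6 0.1708345099358487
```

Only the cap's weight (about 1 N) is on the gripper, so it is free. I lift on to clear the neck.

Request:
servo_tool --motion '[[[-3,0,0],[0,0,0],5],[[-5,0,0],[0,0,0],5],[[-8,0,0],[0,0,0],5],[[-10,0,0],[0,0,0],5],[[-15,0,0],[0,0,0],5],[[-20,0,0],[0,0,0],5],[[-20,0,0],[0,0,0],5],[[0,0,0],[0,0,0],5]]'

```text
clock: 12.3
eef_pos: [0.5632, -0.1233, 0.2545]
eef_rot: [0.39, 0.592, 0.388, -0.589]
wrist_force: [0.4, -1.1, -0.6]
finger_gap: 0.0142
```

```bash
python3 st.py; python3 - <<'E'
from h import *
for n in("top","scene"):
    c=cap(n);o=ortho(c,.475,.147,.022,.11,440)
    h=cv2.cvtColor(o,cv2.COLOR_RGB2HSV);m=((h[...,1]<60)&(h[...,2]>130)).astype(np.uint8)
    k,l,st,_=cv2.connectedComponentsWithStats(m);i=1+np.argmax(st[1:,4]);
    ct=cv2.findContours((l==i).astype(np.uint8),0,2)[0][0];(u,v),(w,hh),a=cv2.minAreaRect(ct)
    print(n,.475+.11-v*.0005,.147+.11-u*.0005,w*.5,hh*.5,a)
    save(c,n+"2.png")
w=cap("wrist");print(robot.place_of("cap_grip","wrist")[:1]);save(w,"w3.png")
print(delta([.475,.147,.24]))
E
```

```text
12.3 [ 0.5632 -0.1233  0.2545] [ 0.3671 -1.0531 -0.6041] [-0.0335 -0.0931 -0.0012] 0.014155183217200617 yaw 66.72858467369885 j6 0.1708178350923602
top 0.47083380889892573 0.1436430358886719 134.88558959960938 131.20458984375 0.45113855600357056
scene 0.4740409317016601 0.13484327697753906 142.9615478515625 140.7325439453125 0.36964505910873413
[{'pixel': [270.4, 283.5], 'p': 0.66}]
[  11.4115 -186.2022 -213.7514]
```

View pics/scene2.png

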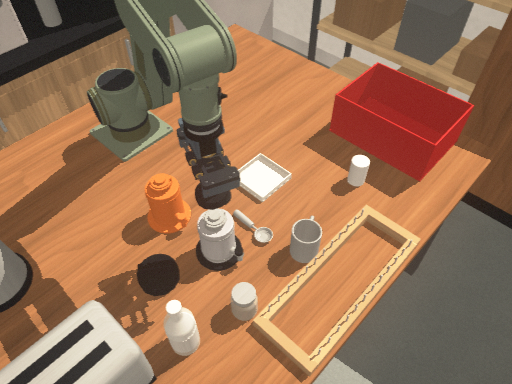

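The scene view shows the cap hanging upright in the gripper (~(213,195)) with the filter neck exposed at (215,218). The tray is at (265,178) and nothing else has moved. I carry the cap to the tray, centre about (0.471, 0.143).

Request:
servo_tool --motion '[[[0,-10,-10],[0,0,0],5],[[0,-19,-21],[0,0,0],5],[[0,-19,-21],[0,0,0],5],[[0,-19,-21],[0,0,0],5],[[0,-19,-21],[0,0,0],5],[[0,-19,-21],[0,0,0],5],[[10,-19,-21],[0,0,0],5],[[20,-19,-21],[0,0,0],5],[[20,-19,-21],[0,0,0],5],[[20,-19,-21],[0,0,0],5],[[20,-9,-9],[0,0,0],5],[[0,0,0],[0,0,0],5],[[0,0,0],[0,0,0],5]]'

```text
clock: 14.12
eef_pos: [0.4701, 0.1431, 0.1626]
eef_rot: [0.389, 0.591, 0.389, -0.59]
wrist_force: [-0.2, -1.7, -0.8]
finger_gap: 0.0143
```

```bash
python3 st.py; python3 - <<'E'
from h import *
w=cap("wrist");save(w,"w4.png")
o=ortho(w,.471,.143,.022,.10,500);cv2.imwrite("pics/o2.png",cv2.cvtColor(o,cv2.COLOR_RGB2BGR))
E
```

```text
14.125 [0.4701 0.1431 0.1626] [-0.1966 -1.7348 -0.7712] [-0.0016 -0.0141 -0.0301] 0.014298151804336136 yaw 66.7403241691396 j6 0.6784190215645617
```

View pics/o2.png

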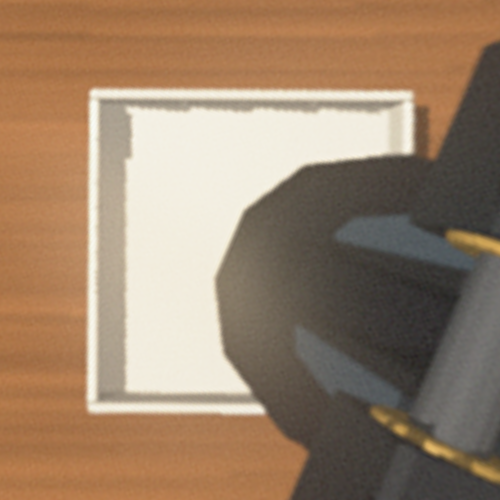

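The rectified view shows the tray rim square, from about (89,90) to (413,412) px. That is 129 mm, centred within 1 mm of (0.4706, 0.1426), and the TCP is already there. Going down.

Request:
servo_tool --motion '[[[20,0,0],[0,0,0],5],[[35,0,0],[0,0,0],5],[[35,0,0],[0,0,0],5],[[20,0,0],[0,0,0],5],[[10,0,0],[0,0,0],5],[[5,0,0],[0,0,0],5],[[2,0,0],[0,0,0],5],[[0,0,0],[0,0,0],5],[[0,0,0],[0,0,0],5]]'

```text
clock: 15.3
eef_pos: [0.4702, 0.1432, 0.0355]
eef_rot: [0.389, 0.591, 0.389, -0.59]
wrist_force: [0.2, -0.5, -1.2]
finger_gap: 0.0137
```

```bash
python3 st.py
```

```text
15.3 [0.4702 0.1432 0.0355] [ 0.1991 -0.5032 -1.1783] [-0.0502 -0.04   -0.0109] 0.013745789477197224 yaw 66.72949931602643 j6 0.6785955243197985
```

Request:
servo_tool --motion '[[[2,0,0],[0,0,0],5],[[1.5,0,0],[0,0,0],5],[[1.5,0,0],[0,0,0],5],[[0,0,0],[0,0,0],5]]'

```text
clock: 15.8
eef_pos: [0.4697, 0.1431, 0.0298]
eef_rot: [-0.389, -0.59, -0.389, 0.591]
wrist_force: [-0.2, 0.3, -0.8]
finger_gap: 0.0142
```

Request:
servo_tool --motion '[[[1,0,0],[0,0,0],5],[[1,0,0],[0,0,0],5],[[0,0,0],[0,0,0],5]]'

```text
clock: 16.18
eef_pos: [0.4699, 0.1431, 0.0284]
eef_rot: [0.389, 0.591, 0.389, -0.591]
wrist_force: [-0.7, -1.3, 3.4]
finger_gap: 0.0138
```

Contact is felt (3.4 N). I hold a moment, then open and check before rising.

Request:
servo_tool --motion '[[[0.3,0,0],[0,0,0],5],[[0,0,0],[0,0,0],5]]'

```text
clock: 16.42
eef_pos: [0.4698, 0.1431, 0.0284]
eef_rot: [0.389, 0.591, 0.389, -0.59]
wrist_force: [-1.8, -0.4, 7.3]
finger_gap: 0.014
```

Request:
servo_tool --motion '[[[0,0,0],[0,0,0],16],[[0,0,0],[0,0,0],22],[[0,0,0],[0,0,0],40],[[0,0,0],[0,0,0],40],[[-3,0,0],[0,0,0],40],[[-10,0,0],[0,0,0],40],[[-30,0,0],[0,0,0],40],[[-50,0,0],[0,0,0],40],[[-50,0,0],[0,0,0],40],[[-20,0,0],[0,0,0],40],[[0,0,0],[0,0,0],40]]'

```text
clock: 17.8
eef_pos: [0.4708, 0.1434, 0.1929]
eef_rot: [0.389, 0.592, 0.388, -0.589]
wrist_force: [0.2, -1.1, -0.3]
finger_gap: 0.0399
```

```bash
python3 st.py; python3 - <<'E'
from h import *
a=cap("wrist");b=cap("top");c=cap("scene")
oa=ortho(a,.4706,.1426,.027,.08,390);ob=ortho(b,.4706,.1426,.027,.08,390)
cv2.imwrite("pics/f.png",cv2.cvtColor(np.vstack([np.hstack([oa,ob])]),cv2.COLOR_RGB2BGR))
for n,k in(("top",b),("scene",c),("wrist",a)):
    for d in robot.place_of("cap",n)[:3]:print(n,d,atz(k,d["pixel"],.0045))
E
```

```text
17.8 [0.4708 0.1434 0.1929] [ 0.2302 -1.0545 -0.2574] [-0.0634 -0.0465 -0.0091] 0.03990563927466759 yaw 66.7276952760196 j6 0.6785607134575381
top {'pixel': [354.1, 223.0], 'p': 0.88} [ 0.5076 -0.2784  0.0045]
top {'pixel': [207.0, 237.7], 'p': 0.54} [0.4688 0.1479 0.0045]
scene {'pixel': [158.2, 277.3], 'p': 0.97} [ 0.5072 -0.2891  0.0045]
scene {'pixel': [258.2, 176.8], 'p': 0.84} [0.46   0.1376 0.0045]
wrist {'pixel': [256.5, 177.0], 'p': 0.95} [0.4679 0.1406 0.0045]
wrist {'pixel': [270.6, 271.4], 'p': 0.2} [0.4331 0.0107 0.0045]
```

View pics/f.png

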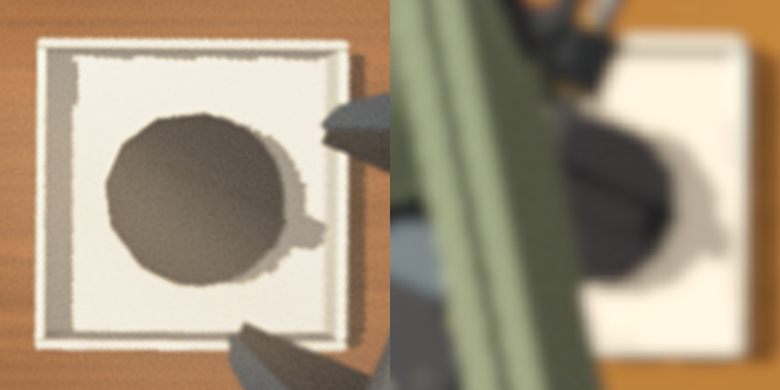

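The rectified wrist view shows the cap upright and bar up in the middle of the tray, its disc centred at about (197,200) px against the tray middle (192,194). The gripper is clear of it, so I hand in.

```bash
python3 -c "
from h import *
robot.close_job();print(robot.sense()['clock'])"
```

```text
the job is handed in; nothing more can be done
the job is handed in; nothing more can be done
```

The cap is off the filter and standing upright in the middle of the white tray, released. I handed the job in at about 18 s; no verdict is reported.

- **Opening:** I pressed at about 13 N (12 to 15 N while turning). The turn was about 1.0 rad anticlockwise, until the moment reached -0.26 N m at the stop. I backed off slightly before lifting; once the spring had let go, only about the cap's own weight showed, so nothing was forced.
- **Setting down:** the cap was lowered until contact showed, reaching 7 N while still held, then released. The gripper is about 16 cm above it, touching nothing.
- **Last checks:** the final wrist view shows the cap within about 3 mm of the tray's middle. The networks' positions from the three cameras disagreed by up to about 12 mm, but all lie inside the 25 mm limit. The last top view was partly blocked by the arm.
- **Not checked:** I did not measure the bystanders afterwards. They looked unmoved in the scene view taken after the lift, and no unexpected contact forces showed later.

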